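Snap a bearing dust cap home in a banding wheel's hub

TASK

The banding wheel's head lies face down on the bench, and the dust cap is only started in the recess of its hub. Pick up the turned wooden pusher, press the cap straight down with it until it has snapped fully home and level beneath the spring balls, then stand the pusher upright on the bench again. Touch the cap only with the pusher, and leave the pedestal, the little vase and the wooden rib where they are.

Things in the scene. Friction and masses are not known exactly. Their poses are not given: they have to be found in the camera images.
- seat (a point): Centre of the round recess's floor in the wheel head's hub, 32 mm above the bench; z up. The recess is 58 mm across, 18 mm deep. Four spring-loaded steel balls (8 mm) peep 3.5 mm out of its wall, evenly spaced, centred 11 mm above this point, leaving 51 mm between opposite tips.
- head: The wheel head, face down, fixed on the bench: an aluminium disc 200 mm across, 10 mm thick, with six low ribs (top 20 mm above the bench) and in its middle an upright round hub, 80 mm across, its lip 50 mm above the bench. Origin: centre of the underside, on the bench; z up.
- cap_top (a point): Centre of the flat top of the loose dust cap, a dark steel disc 56 mm across, 8 mm thick; z up. At first it rests on the balls, top 21 mm above the recess floor (3 mm proud of the hub's lip). Fully home it lies on the floor, top 8 mm above it, 10 mm below the lip, balls sprung out over its rim. Pushing it past the balls takes up to about 15 N; it gives way suddenly, then meets the solid floor.
- pusher_mid (a point): Point on the axis of the turned pale wooden pusher, half-way up (50 mm above its foot); z from foot to top. It stands upright, loose on the bench: 100 mm tall, about 0.12 kg, a flat round foot 36 mm across up to 26 mm high, tapering to a round handle 27 mm across from 36 to 94 mm high, to grasp it by.
- pusher_foot (a point): Centre of the pusher's flat underside, 50 mm below its mid point; z along the axis towards the top.
- pusher: The wooden pusher; origin at the centre of its flat underside, z along its axis to the top.
- cap: The dust cap; origin at the centre of its underside, 8 mm below its top.
- pedestal: Bystander: the wheel's grey cast pedestal, a cone 150 mm across at the foot with a column and steel pin, 130 mm tall, standing loose on the bench; origin at the centre of its underside.
- vase: Bystander: small unglazed vase, 66 mm across, 76 mm tall, standing loose; origin at the centre of its underside.
- rib: Bystander: flat wooden rib (scraper), about 118 x 45 x 7 mm, lying loose; origin at the middle of the underside of its rectangular part, x along its length to the round end.
Not all that is in view belongs to the job. What is shaped like the head but orange or pink is not meant.

How it is judged:
On the way, in this order (a step that is already met when the one before it is completed fails the run):
1. the pusher is held up off the bench while the cap is still proud (height (world z) of pusher_foot above 0.02 m and contact force between the fingers and pusher above 1 N and z of cap_top in the frame of seat above 0.015 m), for 0.1 s.
2. the cap is fully home and level with the held pusher's foot still in the recess over it (z of cap_top in the frame of seat below 0.0095 m and horizontal distance between cap_top and seat below 0.003 m and angle between cap_top's own z axis and vertical below 0.06 rad and contact force between the fingers and pusher above 1 N and z of pusher_foot in the frame of seat below 0.018 m and horizontal distance between pusher_foot and seat below 0.02 m), for 0.05 s.
At the end, for the whole second after the job is handed in: The cap lies home in the recess (its top less than 9.5 mm above the recess floor, within 3 mm of centre, tilted less than 0.06 rad) and at rest, and the pusher stands released, upright (within 0.1 rad) and at rest with its foot on the bench (less than 6 mm above it) (z of cap_top in the frame of seat below 0.0095 m and horizontal distance between cap_top and seat below 0.003 m and angle between cap_top's own z axis and vertical below 0.06 rad and angle between pusher_mid's own z axis and vertical below 0.1 rad and height (world z) of pusher_foot below 0.006 m and linear speed of each of pusher, cap below 0.02 m/s); the robot touches nothing.
It fails at once if the gripper or arm touches the cap (contact force between any of the fingers, the arm and cap above 0.5 N).
It fails at once if the pedestal, vase or rib is moved more than 20 mm or tipped (distance of any of pedestal, vase, rib from where it was at the start of the episode above 0.02 m or angle between any of pedestal, vase, rib's own z axis and vertical above 0.3 rad).
It also fails if it takes over 51 s, if anything falls off the work surface, if the arm or the gripper's body presses on something with over 40 N, if the wrist force passes 120 N, or if a joint passes its speed limit or range.

ROBOT

A 6-joint arm with a two-finger parallel gripper is mounted at the origin on the work surface. World frame = base frame: x ahead of the robot, y to its left, z up, the work surface at z = 0. Lengths are in m, angles in rad, forces in N, time in s.
With the tool pointing down it reaches from about 0.25 to 0.775 m from the base axis. Payload 4 kg.
Tool frame: the origin (TCP) lies between the finger pads; the fingertips stand 14 mm ahead of it and the grasp point (between the pads) lies 5 mm behind it (robot.tips_ahead is the distance from the TCP to the fingertips, in m); z points along the fingers, y is the direction in which the jaws open and shut (so a half turn about z gives the same grasp; the last joint's range is limited). The gripper opens to 94 mm and grips with 3 to 60 N. Pads are 16 mm wide; open, the fingers measure 119 mm over their backs; the gripper's body (75 mm by 177 mm) begins 78 mm behind the grasp point.
Start: joints at [1.129, 0.087, 1.371, -0, 1.684, -0.103], TCP at [0.183, 0.519, 0.22] pointing down, gripper open.
Joint ranges: [-3.1, 3.1], [-0.76, 2.03], [0.27, 2.55], [-1.08, 4.22], [0.17, 2.65], [-2.57, 2.57]. Speed limits (rad/s): [2.79, 2.79, 3.14, 3.14, 3.14, 3.14].

INTERFACE

Orientations are given as [roll, pitch, yaw] about the fixed x, y, z axes, in that order (R = Rz(yaw) Ry(pitch) Rx(roll)).
In Python, from bench import robot, optics, job gives the robot as it stands.
- The arm moves only by the tool apply_moves, never from a script. Its argument "moves" is a list of rows, each a list of 3 entries, a list of its own where there are three numbers: the shift along the tool's x, y, z in cm, then the turn, a rotation vector about the tool's x, y, z in rad, then the opening, from 0 (shut) to 1 (fully open). In form: [[[tx, ty, tz], [rx, ry, rz], grip], ...]. A call has exactly 10 rows; each row is the pose to reach, as a shift and turn from the pose commanded when the call began, along the tool's axes at that moment; what a row does not reach only later rows make up. A row lasts 1/12 s, in which the tool goes at most 41.7 mm and 7.16 degrees, less where a joint would pass 70% of its speed; a pose out of reach is approached as far as the arm can. A call with a gripper value outside its range is refused whole. The fingers move at their own pace and stop on an object; the grip force is fixed at half the most. Time passes only in rows, so rows that repeat a pose let the fingers close, or fill a call up. It gives the time, the measured TCP pose, the force and the opening at its end, in the units of the state.
- robot.get_obs(): the state, without advancing time (a new reading comes with each control period).
- optics.snapshot(name): name is "scene" or "top" or "wrist"; returns the picture (384x512x3 uint8, red, green, blue); there is no depth.
- optics.get_calibration(name): a dict with "fx", "fy", "cx", "cy" (pixels), "rvec" (rotation vector, rad) and "tvec" (3), from world to camera coordinates, as OpenCV has them. Camera axes: x right, y down, z forward; pixel columns grow to the right and rows downward; lengths in m; the calibration is good to about 2 mm. A picture is of the moment at which its call begins: read the wrist's pose just before it. get_calibration takes no time and is no camera call; for the wrist camera it gives the pose at the moment of the call.
- job.close_job(): hands the job in, once; it reports no verdict.
The state is a dict: "time": time; "joint_positions": joint angles; "qvel": joint speeds; "joint_torque": joint torques, N m; "tool_pos": TCP position; "ee_rot": TCP orientation; "wrist_force": force on the tool from outside, world axes, zero at the start; "wrist_torque": the same for the moment, N m; "width": finger opening in m.
Only numpy, scipy, OpenCV 4.12 (cv2) and the standard library are available. Lean on these libraries where they do the work, as an engineer would, in place of code of your own. Each camera call takes 0.05 s, during which the arm holds its last target.

## Working session

There is one attempt and no reset: what is moved stays moved. The work goes in short steps, Python scripts to look and compute and a tool call to move; the robot and the scene stay as the last step left them, time stands still between calls to the robot, and variables do not carry over. Pictures are saved under pics/ and viewed, and the job is handed in when it is done.

Besides the shell and the picture viewer there is one more tool, called after ">>>" by a JSON object that holds its "name" and its "arguments". apply_moves: Moves the arm, as the interface text tells. Its arguments: {"type":"object","properties":{"moves":{"type":"array"}},"required":["moves"]}

```bash
ls; mkdir -p pics; python3 - <<'E'
from bench import robot, optics, job
import cv2
print(robot.get_obs())
for n in ("scene","top","wrist"):
    print(n,optics.get_calibration(n))
    cv2.imwrite(f"pics/{n}0.png",optics.snapshot(n)[:,:,::-1])
E
```

```text
pics
{'time': 0.0, 'joint_positions': array([ 1.12888285e+00,  8.79794427e-02,  1.37223309e+00, -3.07889558e-05,
        1.68355902e+00, -1.03121300e-01]), 'qvel': array([ 8.28336948e-05, -2.46782677e-04,  1.29630001e-03, -2.21889074e-04,
       -8.10452516e-04,  1.15780740e-03]), 'joint_torque': array([-1.11790489e-04, -3.40201485e+01, -3.02419138e+01,  7.14623882e-02,
        3.33149219e-02, -1.37530033e-04]), 'tool_pos': array([0.1826018 , 0.51827321, 0.2183015 ]), 'ee_rot': array([-3.13942218e+00, -1.93854621e-04,  2.80279683e+00]), 'wrist_force': array([-0.08898045,  0.37794303,  0.79639367]), 'wrist_torque': array([-0.00529946,  0.00823317, -0.00031653]), 'width': 0.09421786373484177}
scene {'fx': 429.70330810640866, 'fy': 429.70330810640866, 'cx': 265.2999137027733, 'cy': 196.9134942849714, 'rvec': array([ 2.27307764,  1.22507886, -0.39052295]), 'tvec': array([-0.23806876, -0.36653139,  1.53129185])}
top {'fx': 426.55640570335913, 'fy': 426.55640570335913, 'cx': 255.12868355946748, 'cy': 192.5180876653017, 'rvec': array([ 2.15975057, -2.16433259,  0.13737233]), 'tvec': array([-0.06572359,  0.55760891,  1.14844161])}
wrist {'fx': 291.97284768297004, 'fy': 291.97284768297004, 'cx': 252.31816632068757, 'cy': 191.04226142217635, 'rvec': array([-2.38436514, -1.68832724, -0.21723345]), 'tvec': array([-0.54885597, -0.0251174 ,  0.39064538])}
```

View pics/scene0.png

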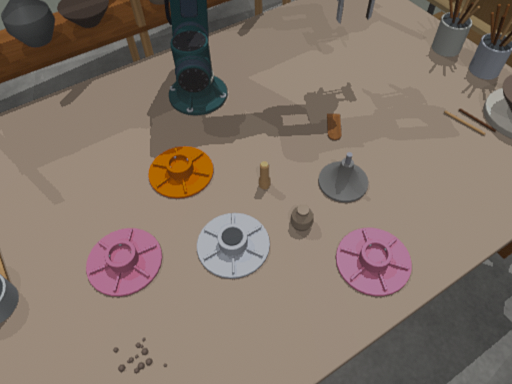

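View pics/top0.png

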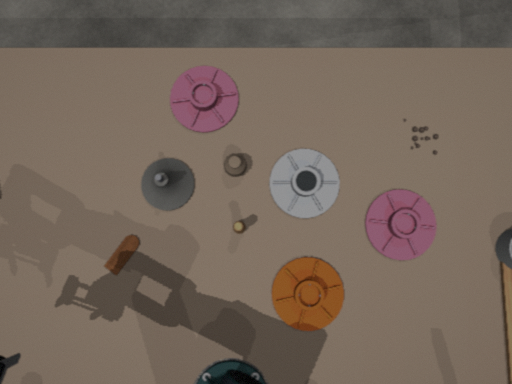

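View pics/wrist0.png

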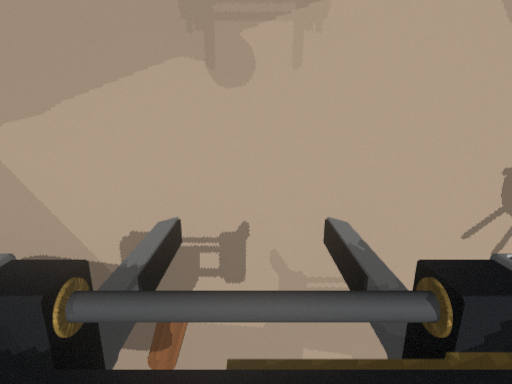

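Scene: the silver head with the dark cap is at top px (305,182), the pusher at about (239,227), the vase at (235,165), the pedestal at (167,184) and the rib at (123,253). Next I measure.

```bash
cat > h.py <<'E'
import numpy as np, cv2
from scipy.spatial.transform import Rotation as R
def ray(c,u,v):
    Rm=R.from_rotvec(c["rvec"]).as_matrix(); o=-Rm.T@c["tvec"]
    d=Rm.T@np.array([(u-c["cx"])/c["fx"],(v-c["cy"])/c["fy"],1]); return o,d
def pl(c,u,v,z):
    o,d=ray(c,u,v); return o+d*(z-o[2])/d[2]
def proj(c,P):
    K=np.array([[c["fx"],0,c["cx"]],[0,c["fy"],c["cy"]],[0,0,1.]])
    return cv2.projectPoints(np.array(P,float).reshape(-1,1,3),c["rvec"],c["tvec"],K,None)[0].reshape(-1,2)
E
python3 - <<'E'
from bench import optics
from h import *
t=cv2.imread("pics/top0.png"); s=cv2.imread("pics/scene0.png")
a=cv2.resize(t[195:245,215:275],None,fx=6.5,fy=6.5,interpolation=cv2.INTER_NEAREST)
b=cv2.resize(t[150:215,270:340],None,fx=5,fy=5,interpolation=cv2.INTER_NEAREST)
c=cv2.resize(s[150:200,240:300],None,fx=6.5,fy=6.5,interpolation=cv2.INTER_NEAREST)
d=cv2.resize(s[215:270,200:270],None,fx=5,fy=5,interpolation=cv2.INTER_NEAREST)
o=np.zeros((600,800,3),np.uint8)
for im,y,x in ((a,0,0),(b,0,400),(c,330,0),(d,330,400)):
    im=im[:600-y,:800-x];o[y:y+im.shape[0],x:x+im.shape[1]]=im
cv2.imwrite("pics/z0.png",o)
ct=optics.get_calibration("top");cs=optics.get_calibration("scene")
for n,im,c,bx in (("top",t,ct,(270,150,340,215)),("scene",s,cs,(200,215,270,270))):
    x0,y0,x1,y1=bx; g=im[y0:y1,x0:x1].max(2)
    m=(g<70).astype(np.uint8)
    k,l,st,ce=cv2.connectedComponentsWithStats(m); i=1+st[1:,4].argmax()
    u,v=ce[i]+[x0,y0]; print(n,"cap",u,v,st[i],pl(c,u,v,.053))
    # head disc by bright/low saturation
hsv=cv2.cvtColor(t,cv2.COLOR_BGR2HSV)
for n,im,c,bx in (("top",t,ct,(262,140,350,225)),("scene",s,cs,(185,205,280,285))):
    x0,y0,x1,y1=bx; q=cv2.cvtColor(im,cv2.COLOR_BGR2HSV)[y0:y1,x0:x1]
    m=(q[...,1]<50).astype(np.uint8)
    cn=max(cv2.findContours(m,0,2)[0],key=cv2.contourArea)
    e=cv2.fitEllipse(cv2.convexHull(cn)); u,v=e[0][0]+x0,e[0][1]+y0
    print(n,"head",u,v,e,pl(c,u,v,.010))
for u,v in ((239,227),(235,164),(167,184),(123,253)): print(u,v,pl(ct,u,v,0.),pl(ct,u,v,.1))
E
```

```text
top cap 305.8859060402685 180.4261744966443 [ 27  21  19  20 298] [ 0.58825964 -0.20584732  0.053     ]
scene cap 231.5 244.0 [29 29  6  1  6] [ 0.6122573  -0.22237876  0.053     ]
top head 304.01851654052734 182.88680267333984 ((42.018516540527344, 42.886802673339844), (70.7746353149414, 71.93075561523438), 106.27156829833984) [ 0.58765758 -0.20587842  0.01      ]
scene head 232.60788345336914 245.08629608154297 ((47.60788345336914, 40.08629608154297), (67.01167297363281, 74.72837829589844), 81.6832275390625) [ 0.59501412 -0.21212529  0.01      ]
239 227 [ 0.4635851  -0.02133717  0.        ] [ 0.45957162 -0.0244902   0.1       ]
235 164 [ 0.64425157 -0.0094692   0.        ] [ 0.62527738 -0.01360501  0.1       ]
167 184 [0.586518   0.18444367 0.        ] [0.57232464 0.16425024 0.1       ]
123 253 [0.391732   0.30306064 0.        ] [0.39366857 0.27304472 0.1       ]
```

View pics/z0.png

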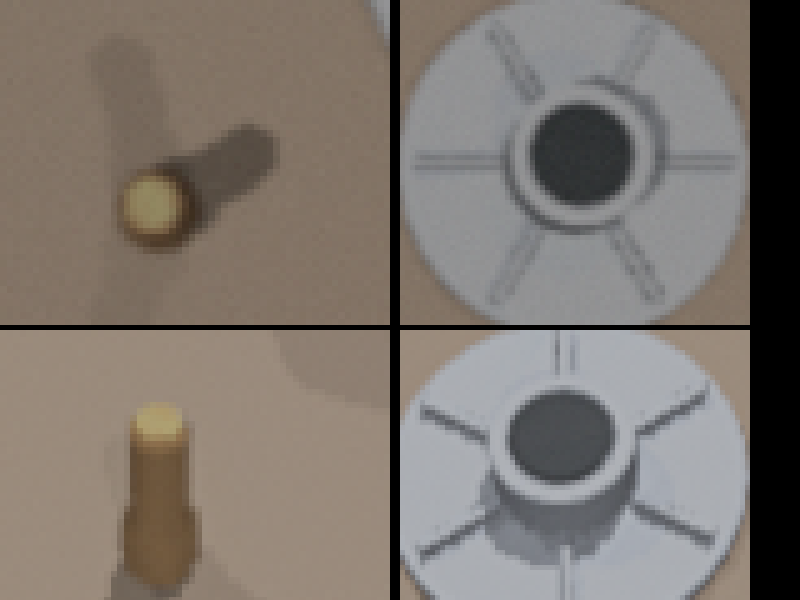

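```bash
cat >> h.py <<'E'
def shift(obs,P):
    # tool-frame shift (cm) from measured tool pose to world point P
    return R.from_euler("xyz",obs["ee_rot"]).inv().apply(np.array(P)-obs["tool_pos"])*100
E
python3 - <<'E'
from bench import optics,robot
from h import *
t=cv2.imread("pics/top0.png"); s=cv2.imread("pics/scene0.png")
ct=optics.get_calibration("top");cs=optics.get_calibration("scene")
for n,im,c,bx in (("top",t,ct,(225,212,252,240)),("scene",s,cs,(252,155,280,200))):
    x0,y0,x1,y1=bx; g=im[y0:y1,x0:x1].astype(int)
    m=((g[...,2]-g[...,0]>55)&(g[...,2]>140)).astype(np.uint8)
    k,l,st,ce=cv2.connectedComponentsWithStats(m); i=1+st[1:,4].argmax()
    u,v=ce[i]+[x0,y0]; print(n,"ptop",u,v,st[i],pl(c,u,v,.1))
# cap in scene
g=s[215:270,200:270].max(2); m=(g<90).astype(np.uint8)
k,l,st,ce=cv2.connectedComponentsWithStats(m); print(st,ce)
for u,v in ((200+162/5,215+106/5),): print("scenecap",pl(cs,u,v,.053))
ob=robot.get_obs(); c=optics.get_calibration("wrist"); o,d=ray(c,c["cx"],c["cy"])
r=R.from_euler("xyz",ob["ee_rot"])
print("cam in tool",r.inv().apply(o-ob["tool_pos"]),r.inv().apply(d))
E
```

```text
Traceback (most recent call last):
ValueError: attempt to get argmax of an empty sequence
```

```bash
python3 - <<'E'
from bench import optics,robot
from h import *
t=cv2.imread("pics/top0.png"); s=cv2.imread("pics/scene0.png")
ct=optics.get_calibration("top");cs=optics.get_calibration("scene")
print(t[226,238],s[164,264])
for n,im,c,bx in (("top",t,ct,(225,212,252,240)),("scene",s,cs,(252,155,280,200))):
    x0,y0,x1,y1=bx; g=im[y0:y1,x0:x1].astype(int)
    pk=im[226,238] if n=="top" else im[164,264]
    m=(np.abs(g-pk.astype(int)).sum(2)<60).astype(np.uint8)
    k,l,st,ce=cv2.connectedComponentsWithStats(m); i=1+st[1:,4].argmax()
    u,v=ce[i]+[x0,y0]; print(n,"ptop",u,v,st[i],pl(c,u,v,.1))
for u,v in ((200+162/5,215+106/5),): print("scenecap",pl(cs,u,v,.053))
ob=robot.get_obs(); c=optics.get_calibration("wrist"); o,d=ray(c,c["cx"],c["cy"])
r=R.from_euler("xyz",ob["ee_rot"])
print("cam in tool",r.inv().apply(o-ob["tool_pos"]),r.inv().apply(d))
print(shift(ob,[.46,-.024,.22]))
E
```

```text
[ 96 135 144] [113 159 173]
top ptop 234.68617021276594 229.2872340425532 [  0   0  27  28 376] [ 0.45369202 -0.01334108  0.1       ]
scene ptop 265.497150997151 170.16809116809117 [  0   0  28  45 702] [ 0.4868631  -0.03331787  0.1       ]
scenecap [ 0.59343464 -0.20843624  0.053     ]
cam in tool [ 0.07560163 -0.0002742  -0.16463522] [-2.55930992e-01  1.45356206e-04  9.66695043e-01]
[-44.18646571 -41.93564575  -0.08092393]
```

>>> {"name": "apply_moves", "arguments": {"moves": [[[-3,-2.9,0],[0,0,0],1],[[-6,-5.7,0],[0,0,0],1],[[-9,-8.5,0],[0,0,0],1],[[-12,-11.4,0],[0,0,0],1],[[-15,-14.2,0],[0,0,0],1],[[-18,-17.1,0],[0,0,0],1],[[-21,-19.9,0],[0,0,0],1],[[-24,-22.8,0],[0,0,0],1],[[-27,-25.6,0],[0,0,0],1],[[-30,-28.5,0],[0,0,0],1]]}}

```text
time: 0.98
tool_pos: [0.3712, 0.1485, 0.2194]
ee_rot: [3.141, 0.0, 2.803]
wrist_force: [0.3, 0.2, 0.7]
width: 0.0943
```

>>> {"name": "apply_moves", "arguments": {"moves": [[[-3,-2.9,0],[0,0,0],1],[[-6,-5.7,0],[0,0,0],1],[[-9,-8.5,0],[0,0,0],1],[[-11,-10.5,0],[0,0,0],1],[[-12.5,-12,0],[0,0,0],1],[[-13.5,-13,0],[0,0,0],1],[[-14,-13.4,0],[0,0,0],1],[[-14,-13.4,0],[0,0,0],1],[[-14,-13.4,0],[0,0,0],1],[[-14,-13.4,0],[0,0,0],1]]}}

```text
time: 1.82
tool_pos: [0.4582, -0.0217, 0.2194]
ee_rot: [3.141, -0.0, 2.804]
wrist_force: [0.6, -0.3, 0.7]
width: 0.0942
```

```bash
python3 - <<'E'
from bench import optics,robot
from h import *
print(robot.get_obs())
print(optics.get_calibration("wrist"))
cv2.imwrite("pics/w1.png",optics.snapshot("wrist")[:,:,::-1])
ct=optics.get_calibration("top");cs=optics.get_calibration("scene")
print(pl(ct,238.5,226.2,.1),pl(cs,264.5,164.2,.1))
E
```

```text
{'time': 1.8167, 'joint_positions': array([-1.71446542e-01, -1.17923739e-01,  1.57318308e+00,  5.27587426e-04,
        1.68661825e+00, -1.40454761e+00]), 'qvel': array([ 0.00795539, -0.00593913,  0.00268154, -0.00199445, -0.00247389,
       -0.00012179]), 'joint_torque': array([-3.39259766e-01, -2.48845947e+01, -3.02145374e+01, -2.25958176e-02,
        6.47257688e-02,  1.87529564e-03]), 'tool_pos': array([ 0.45816897, -0.02170909,  0.21943514]), 'ee_rot': array([ 3.14112296e+00, -3.67717963e-04,  2.80395837e+00]), 'wrist_force': array([ 0.64080023, -0.34899076,  0.66006807]), 'wrist_torque': array([ 0.02352807,  0.0021209 , -0.05139242]), 'width': 0.0941695762012597}
{'fx': 291.97284768297004, 'fy': 291.97284768297004, 'cx': 252.31816632068757, 'cy': 191.04226142217635, 'rvec': array([-2.38478129, -1.69016744, -0.22024394]), 'tvec': array([-0.13111926, -0.44997794,  0.27825125])}
[ 0.46164168 -0.02319107  0.1       ] [ 0.46730595 -0.02386329  0.1       ]
```

View pics/w1.png

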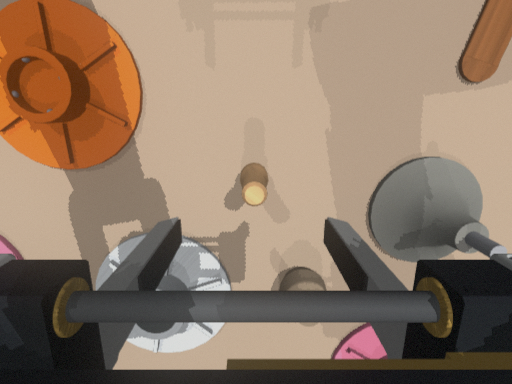

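Wrist view: the pusher's top is at (255,195), central between the fingers. The vase is at (302,280) and the pedestal at (425,210).

```bash
python3 - <<'E'
from bench import optics,robot
from h import *
c=optics.get_calibration("wrist"); ob=robot.get_obs()
im=cv2.imread("pics/w1.png")
x0,y0,x1,y1=225,150,290,220
q=cv2.cvtColor(im,cv2.COLOR_BGR2HSV)[y0:y1,x0:x1]
print(q[195-y0,254-x0],q[172-y0,254-x0],q[10,5])
m=((abs(q[...,0].astype(int)-q[45,29,0])<8)&(q[...,1]>100)&(q[...,2]>150)).astype(np.uint8)
k,l,st,ce=cv2.connectedComponentsWithStats(m); i=1+st[1:,4].argmax()
u,v=ce[i]+[x0,y0]; P=pl(c,u,v,.1); print(u,v,st[i],P,shift(ob,[*P[:2],.07]))
z=cv2.resize(im[140:230,210:310],None,fx=6,fy=6,interpolation=cv2.INTER_NEAREST)
cv2.imwrite("pics/w1z.png",z)
# predicted foot ellipse
print(proj(c,[[P[0],P[1],0],[P[0],P[1],.1],ob["tool_pos"]]))
E
```

```text
[ 23  85 219] [ 15 107 141] [ 15  60 199]
253.5744680851064 189.7872340425532 [17 31 25 24 94] [ 0.4569108  -0.02006585  0.1       ] [ 0.16820812  0.09761253 14.95364101]
[[253.22734087 170.95770591]
 [253.57446809 189.78723404]
 [252.78290996 241.69591771]]
```

View pics/w1z.png

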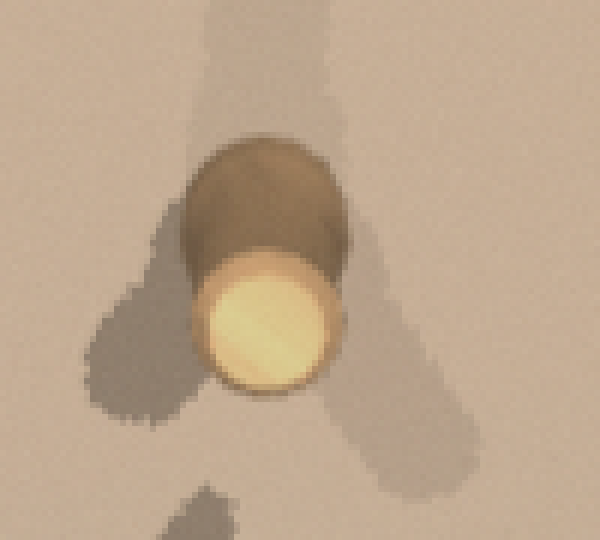

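```bash
python3 - <<'E'
from bench import optics,robot
from h import *
c=optics.get_calibration("wrist"); ob=robot.get_obs()
P=pl(c,254.2,194.6,.1); print(P,shift(ob,[*P[:2],.07]),proj(c,[*P[:2],0]))
E
```

```text
[ 0.46186121 -0.02112644  0.1       ] [-0.33403965  0.16133807 14.95360888] [[253.69957391 174.64404947]]
```

>>> {"name": "apply_moves", "arguments": {"moves": [[[-0.3,0.1,2],[0,0,0],1],[[-0.3,0.15,5],[0,0,0],1],[[-0.3,0.15,8],[0,0,0],1],[[-0.3,0.15,11],[0,0,0],1],[[-0.3,0.15,13],[0,0,0],1],[[-0.3,0.15,14.5],[0,0,0],1],[[-0.3,0.15,15.5],[0,0,0],1],[[-0.3,0.15,15.9],[0,0,0],1],[[-0.3,0.15,15.9],[0,0,0],1],[[-0.3,0.15,15.9],[0,0,0],1]]}}

```text
time: 2.7
tool_pos: [0.4625, -0.022, 0.0614]
ee_rot: [3.141, 0.002, 2.803]
wrist_force: [0.5, -0.7, 0.2]
width: 0.0941
```

```bash
python3 - <<'E'
from bench import optics,robot
from h import *
print(robot.get_obs()["tool_pos"])
cv2.imwrite("pics/w2.png",optics.snapshot("wrist")[:,:,::-1])
E
```

```text
[ 0.46249481 -0.02199691  0.06144894]
```

View pics/w2.png

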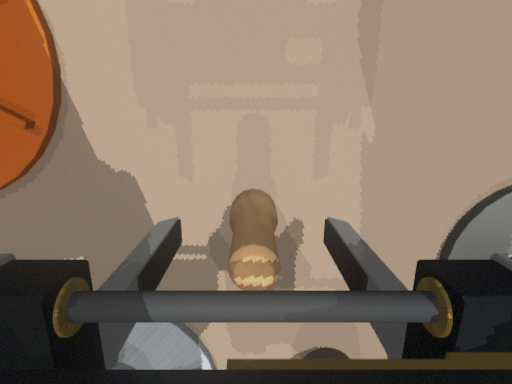

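The pusher, at (254,240), stands centred between the fingers. I close the gripper.

>>> {"name": "apply_moves", "arguments": {"moves": [[[0,0,0],[0,0,0],0.6],[[0,0,0],[0,0,0],0.4],[[0,0,0],[0,0,0],0.3],[[0,0,0],[0,0,0],0.2],[[0,0,0],[0,0,0],0.1],[[0,0,0],[0,0,0],0],[[0,0,0],[0,0,0],0],[[0,0,0],[0,0,0],0],[[0,0,0],[0,0,0],0],[[0,0,0],[0,0,0],0]]}}

```text
time: 3.58
tool_pos: [0.4618, -0.0222, 0.0604]
ee_rot: [3.142, -0.0, 2.803]
wrist_force: [-1.0, -0.0, -0.7]
width: 0.0308
```

>>> {"name": "apply_moves", "arguments": {"moves": [[[0,0,0],[0,0,0],0],[[0,0,0],[0,0,0],0],[[0,0,0],[0,0,0],0],[[0,0,0],[0,0,0],0],[[0,0,-1],[0,0,0],0],[[0,0,-3],[0,0,0],0],[[0,0,-5.5],[0,0,0],0],[[0,0,-8],[0,0,0],0],[[0,0,-9.5],[0,0,0],0],[[0,0,-10],[0,0,0],0]]}}

```text
time: 4.42
tool_pos: [0.4635, -0.0225, 0.1644]
ee_rot: [3.141, 0.006, 2.803]
wrist_force: [-0.2, 0.5, -1.7]
width: 0.0264
```

```bash
python3 - <<'E'
from bench import optics,robot
from h import *
o=robot.get_obs();print(o["tool_pos"],o["ee_rot"],o["width"],o["wrist_force"])
c=optics.get_calibration("wrist")
w=optics.snapshot("wrist")[:,:,::-1];s=optics.snapshot("scene")[:,:,::-1]
cv2.imwrite("pics/w3.png",w)
z=cv2.resize(s[80:240,180:380],None,fx=3,fy=3,interpolation=cv2.INTER_NEAREST);cv2.imwrite("pics/s3.png",z)
print(shift(o,[.588,-.206,.165]))
E
```

```text
[ 0.46347459 -0.02250272  0.16440419] [3.14056805 0.00621    2.80280856] 0.026438142679495756 [-0.21799108  0.45619998 -1.71609011]
[-17.84311662 -13.16828127   0.03773237]
```

View pics/w3.png

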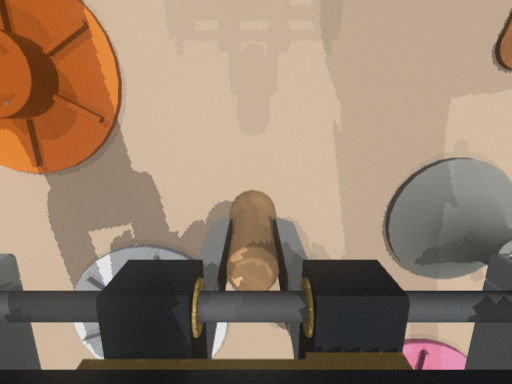

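View pics/s3.png

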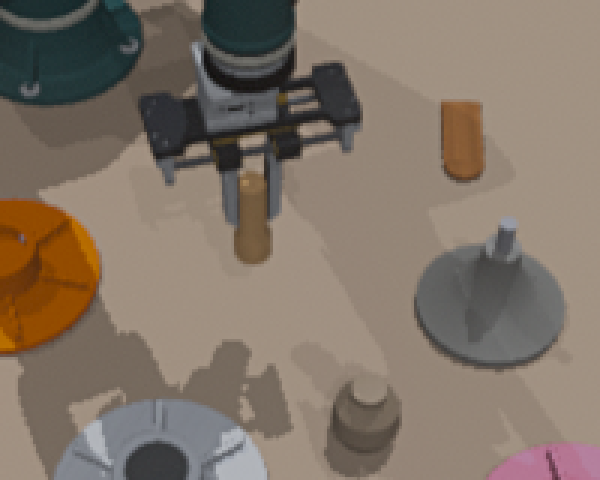

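>>> {"name": "apply_moves", "arguments": {"moves": [[[-1,-2,0],[0,0,0],0],[[-3,-5,0],[0,0,0],0],[[-5,-8,0],[0,0,0],0],[[-6.5,-10.5,0],[0,0,0],0],[[-7.5,-12.5,0],[0,0,0],0],[[-8,-13.2,0],[0,0,0],0],[[-8,-13.2,0],[0,0,0],0],[[-8,-13.2,0],[0,0,0],0],[[-8,-13.2,0],[0,0,0],0],[[-8,-13.2,0],[0,0,0],0]]}}

```text
time: 5.35
tool_pos: [0.4932, -0.1718, 0.1603]
ee_rot: [3.141, -0.001, 2.805]
wrist_force: [0.5, -0.4, -1.5]
width: 0.0264
```

```bash
python3 - <<'E'
from bench import optics,robot
from h import *
import pickle
o=robot.get_obs();print(o["tool_pos"],o["ee_rot"],o["width"],o["wrist_force"])
c=optics.get_calibration("wrist")
w=optics.snapshot("wrist")[:,:,::-1]
pickle.dump((o,c),open("w4.pkl","wb"))
cv2.imwrite("pics/w4.png",w)
E
```

```text
[ 0.49322298 -0.17177766  0.16028899] [ 3.14096746e+00 -5.76533111e-04  2.80456475e+00] 0.02641066503460173 [ 0.54645457 -0.40182998 -1.46729203]
```

View pics/w4.png

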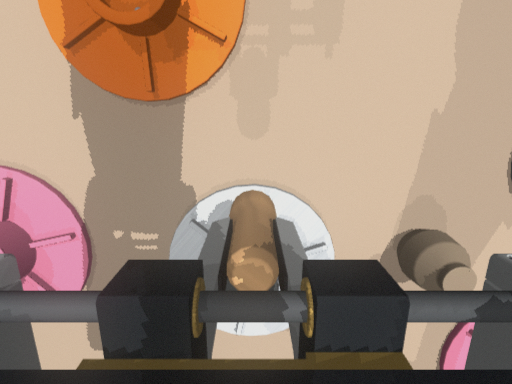

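The hub lies on the hidden side, at the image bottom. I move past it so it comes into view.

>>> {"name": "apply_moves", "arguments": {"moves": [[[-2,0,0],[0,0,0],0],[[-5,0,0],[0,0,0],0],[[-8,0,0],[0,0,0],0],[[-11,0,0],[0,0,0],0],[[-14,0,0],[0,0,0],0],[[-16.5,0,0],[0,0,0],0],[[-18,0,0],[0,0,0],0],[[-18,0,0],[0,0,0],0],[[-18,0,0],[0,0,0],0],[[-18,0,0],[0,0,0],0]]}}

```text
time: 6.23
tool_pos: [0.6626, -0.2321, 0.1605]
ee_rot: [3.141, -0.001, 2.804]
wrist_force: [0.5, 0.2, -2.0]
width: 0.0263
```

```bash
python3 - <<'E'
from bench import optics,robot
from h import *
import pickle
o=robot.get_obs();print(o["tool_pos"],o["ee_rot"],o["width"],o["wrist_force"])
c=optics.get_calibration("wrist")
w=optics.snapshot("wrist")[:,:,::-1]
pickle.dump((o,c),open("w5.pkl","wb"))
cv2.imwrite("pics/w5.png",w)
E
```

```text
[ 0.66258635 -0.23212142  0.16049216] [ 3.14141006e+00 -9.51640830e-04  2.80368634e+00] 0.0263373433489178 [ 0.48284806  0.16581069 -2.00297009]
```

View pics/w5.png

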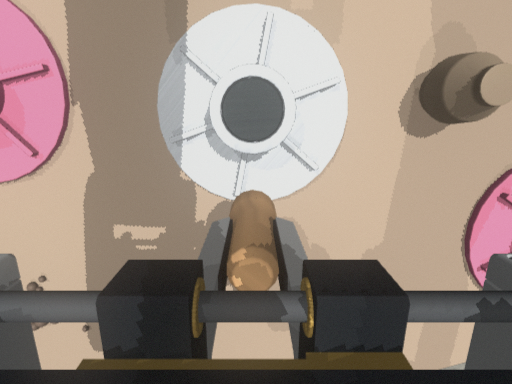

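```bash
python3 - <<'E'
from h import *
import pickle
o,c=pickle.load(open("w5.pkl","rb")); im=cv2.imread("pics/w5.png")
x0,y0,x1,y1=205,60,300,158
g=im[y0:y1,x0:x1].max(2)
m=(g<95).astype(np.uint8)
k,l,st,ce=cv2.connectedComponentsWithStats(m); i=1+st[1:,4].argmax(); print(st[i])
cn=max(cv2.findContours((l==i).astype(np.uint8),0,2)[0],key=cv2.contourArea)
e=cv2.fitEllipse(cv2.convexHull(cn)); u,v=e[0][0]+x0,e[0][1]+y0
P=pl(c,u,v,.053);print("cap",u,v,e[1],P)
x0,y0,x1,y1=150,0,355,200
q=cv2.cvtColor(im,cv2.COLOR_BGR2HSV)[y0:y1,x0:x1]
m=((q[...,1]<45)&(q[...,2]>90)).astype(np.uint8)
cn=max(cv2.findContours(m,0,2)[0],key=cv2.contourArea)
e=cv2.fitEllipse(cv2.convexHull(cn)); print("head",e,pl(c,*e[0],.01) if 0 else pl(c,e[0][0]+x0,e[0][1]+y0,.01))
# foot edge
q=im[180:200,253]; print(q.tolist())
for z in (.1,.126): print(pl(c,253.3,190,z), shift(o,pl(c,253.3,190,z)))
print("shift",shift(o,[*P[:2],.1605]))
b=im.copy()
r=R.from_euler("xyz",o["ee_rot"])
for th in np.linspace(0,6.28,40):
    for rad,zz,off in ((.018,.0605,0),(.018,.0345,0)):
        p=o["tool_pos"]+r.apply([rad*np.cos(th),rad*np.sin(th),zz]); a=proj(c,p)[0]; cv2.circle(b,tuple(int(round(t)) for t in a),0,(0,255,0),-1)
    for P0,rad,zz in ((P,.028,.053),(P,.040,.05)):
        a=proj(c,[P0[0]+rad*np.cos(th),P0[1]+rad*np.sin(th),zz])[0]; cv2.circle(b,tuple(int(round(t)) for t in a),0,(0,0,255),-1)
cv2.imwrite("pics/w5z.png",cv2.resize(b[50:250,185:325],None,fx=3,fy=3,interpolation=cv2.INTER_NEAREST))
E
```

```text
[18 57 33 25 52]
cap 241.54327392578125 123.72228240966797 (26.4044246673584, 43.49638748168945) [ 0.59606875 -0.21937609  0.053     ]
head ((102.01493072509766, 102.44771575927734), (191.70811462402344, 199.44894409179688), 179.54708862304688) [ 0.58025501 -0.20376136  0.01      ]
[[227, 227, 226], [226, 227, 226], [228, 229, 228], [227, 229, 227], [228, 229, 227], [228, 229, 228], [227, 228, 227], [227, 228, 226], [228, 229, 228], [196, 202, 207], [125, 146, 164], [95, 121, 147], [96, 121, 149], [98, 125, 153], [97, 125, 153], [98, 126, 156], [101, 130, 157], [99, 130, 159], [101, 131, 162], [101, 131, 161]]
[ 0.64675531 -0.22599308  0.1       ] [1.69098528 0.05225572 6.05083724]
[ 0.6403495  -0.22384538  0.126     ] [2.36901532 0.04299461 3.45147957]
shift [ 6.69813012e+00 -1.00268284e+00  5.40678105e-03]
```

View pics/w5z.png

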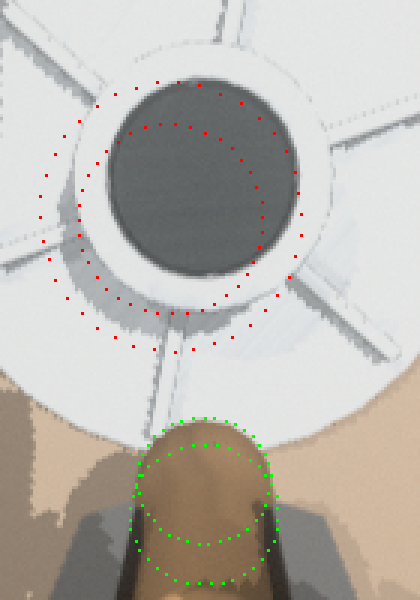

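The pusher foot projection matches to about 1 mm, but the cap threshold was wrong. I redo it.

```bash
python3 - <<'E'
from h import *
import pickle
o,c=pickle.load(open("w5.pkl","rb")); im=cv2.imread("pics/w5.png")
x0,y0,x1,y1=212,66,293,150
g=im[y0:y1,x0:x1].max(2)
m=(g<150).astype(np.uint8)
k,l,st,ce=cv2.connectedComponentsWithStats(m); i=l[109-y0,253-x0]; print(st[i])
cn=max(cv2.findContours((l==i).astype(np.uint8),0,2)[0],key=cv2.contourArea)
e=cv2.fitEllipse(cn); u,v=e[0][0]+x0,e[0][1]+y0
P=pl(c,u,v,.053);print("cap",u,v,e[1],P)
print("shift",shift(o,[*P[:2],.1605]))
b=im.copy()
for th in np.linspace(0,6.28,60):
    for rad,zz in ((.028,.053),(.040,.05),(.1,.01)):
        a=proj(c,[P[0]+rad*np.cos(th),P[1]+rad*np.sin(th),zz])[0]; cv2.circle(b,tuple(int(round(t)) for t in a),0,(0,0,255),-1)
cv2.imwrite("pics/w5y.png",cv2.resize(b[0:205,150:360],None,fx=2.8,fy=2.8,interpolation=cv2.INTER_NEAREST))
E
```

```text
[   9   10   64   66 3324]
cap 252.1106071472168 108.95886611938477 (63.14910888671875, 65.39959716796875) [ 0.58706685 -0.20603251  0.053     ]
shift [ 7.98977041e+00 -4.22060305e-02  6.81133622e-03]
```

View pics/w5y.png

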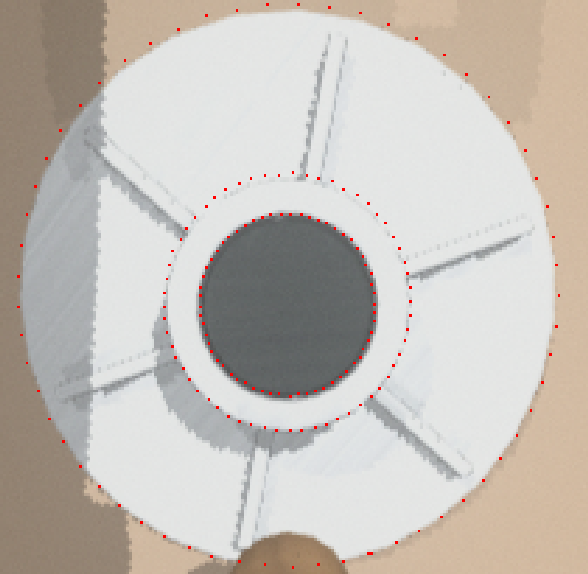

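>>> {"name": "apply_moves", "arguments": {"moves": [[[1,0,0],[0,0,0],0],[[3,0,0],[0,0,0],0],[[5,0,0],[0,0,0],0],[[6.8,-0.05,0],[0,0,0],0],[[7.7,-0.05,0],[0,0,0],0],[[8.05,-0.05,0],[0,0,0],0],[[8.05,-0.05,1],[0,0,0],0],[[8.05,-0.05,2],[0,0,0],0],[[8.05,-0.05,2.8],[0,0,0],0],[[8.05,-0.05,3],[0,0,0],0]]}}

```text
time: 7.12
tool_pos: [0.5862, -0.2064, 0.1268]
ee_rot: [3.141, -0.005, 2.803]
wrist_force: [-0.2, 0.4, -2.3]
width: 0.0268
```

```bash
python3 - <<'E'
from bench import optics,robot
from h import *
o=robot.get_obs();print(o["tool_pos"],o["ee_rot"],o["width"],o["wrist_force"])
print(shift(o,[.5871,-.2060,.1605-.047]))
a=[]
for n,bx in (("scene",(180,180,290,280)),("top",(255,135,355,230))):
    im=optics.snapshot(n)[:,:,::-1]; x0,y0,x1,y1=bx
    a.append(cv2.resize(im[y0:y1,x0:x1],(400,400),interpolation=cv2.INTER_NEAREST))
cv2.imwrite("pics/p6.png",np.hstack(a))
E
```

```text
[ 0.58620646 -0.20638308  0.12683193] [ 3.14101232 -0.00512896  2.80278535] 0.02675397785415916 [-0.23210378  0.40214161 -2.3012558 ]
[-0.07837864  0.06505476  1.33284658]
```

View pics/p6.png

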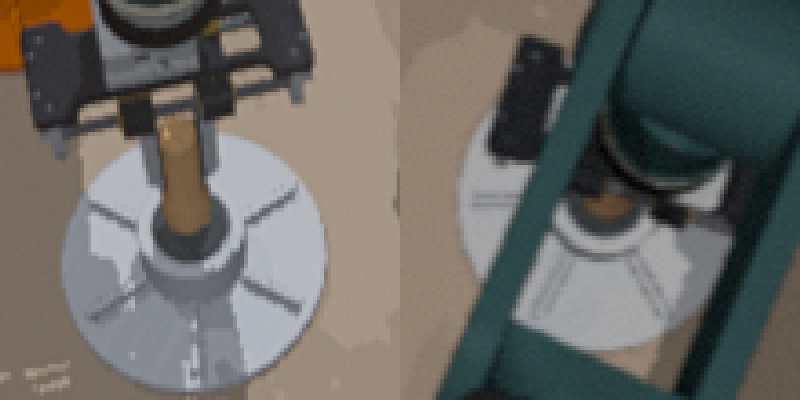

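Foot over the cap, in line. I descend to contact slowly.

>>> {"name": "apply_moves", "arguments": {"moves": [[[0,0,0.3],[0,0,0],0],[[0,0,0.6],[0,0,0],0],[[0,0,0.8],[0,0,0],0],[[0,0,1.0],[0,0,0],0],[[0,0,1.2],[0,0,0],0],[[0,0,1.4],[0,0,0],0],[[0,0,1.6],[0,0,0],0],[[0,0,1.7],[0,0,0],0],[[0,0,1.8],[0,0,0],0],[[0,0,1.8],[0,0,0],0]]}}

```text
time: 8.05
tool_pos: [0.5871, -0.2068, 0.1125]
ee_rot: [3.142, 0.0, 2.803]
wrist_force: [0.4, 0.5, -1.4]
width: 0.0265
```

>>> {"name": "apply_moves", "arguments": {"moves": [[[0,0,0.05],[0,0,0],0],[[0,0,0.1],[0,0,0],0],[[0,0,0.15],[0,0,0],0],[[0,0,0.2],[0,0,0],0],[[0,0,0.25],[0,0,0],0],[[0,0,0.3],[0,0,0],0],[[0,0,0.35],[0,0,0],0],[[0,0,0.4],[0,0,0],0],[[0,0,0.4],[0,0,0],0],[[0,0,0.4],[0,0,0],0]]}}

```text
time: 8.88
tool_pos: [0.5877, -0.207, 0.1105]
ee_rot: [-3.142, 0.003, 2.803]
wrist_force: [-2.4, 0.1, 7.2]
width: 0.0271
```

>>> {"name": "apply_moves", "arguments": {"moves": [[[0,0,0.1],[0,0,0],0],[[0,0,0.2],[0,0,0],0],[[0,0,0.3],[0,0,0],0],[[0,0,0.4],[0,0,0],0],[[0,0,0.5],[0,0,0],0],[[0,0,0.6],[0,0,0],0],[[0,0,0.7],[0,0,0],0],[[0,0,0.8],[0,0,0],0],[[0,0,0.8],[0,0,0],0],[[0,0,0.8],[0,0,0],0]]}}

```text
time: 9.72
tool_pos: [0.5874, -0.2069, 0.1004]
ee_rot: [3.141, 0.001, 2.803]
wrist_force: [-0.6, 0.5, 3.1]
width: 0.0264
```

```bash
python3 - <<'E'
from bench import optics,robot
from h import *
o=robot.get_obs();print(o["tool_pos"],o["ee_rot"],o["width"],o["wrist_force"],o["wrist_torque"])
a=[]
for n,bx in (("scene",(190,190,270,270)),("wrist",(156,150,356,350))):
    im=optics.snapshot(n)[:,:,::-1]; x0,y0,x1,y1=bx
    a.append(cv2.resize(im[y0:y1,x0:x1],(400,400),interpolation=cv2.INTER_NEAREST))
cv2.imwrite("pics/p7.png",np.hstack(a))
E
```

```text
[ 0.58738756 -0.20689579  0.1004319 ] [3.14147292e+00 6.96420602e-04 2.80280461e+00] 0.026386325867154104 [-0.6193315   0.49777855  3.05202904] [-0.0010747   0.05076916 -0.03619368]
```

View pics/p7.png

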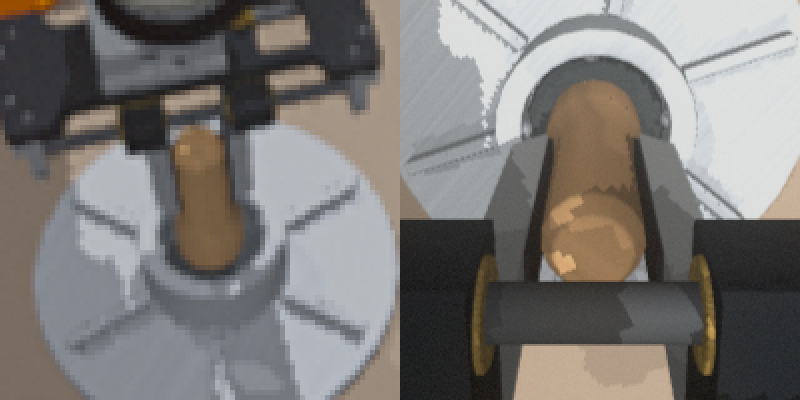

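It snapped: TCP z is 0.1004, the value predicted for home, and three balls are visible round the pusher foot. I press a little more to be sure.

>>> {"name": "apply_moves", "arguments": {"moves": [[[0,0,0.1],[0,0,0],0],[[0,0,0.2],[0,0,0],0],[[0,0,0.3],[0,0,0],0],[[0,0,0.4],[0,0,0],0],[[0,0,0.4],[0,0,0],0],[[0,0,0.4],[0,0,0],0],[[0,0,0.4],[0,0,0],0],[[0,0,0.4],[0,0,0],0],[[0,0,0.4],[0,0,0],0],[[0,0,0.4],[0,0,0],0]]}}

```text
time: 10.65
tool_pos: [0.5876, -0.207, 0.1004]
ee_rot: [-3.141, 0.003, 2.803]
wrist_force: [-3.7, 2.6, 14.1]
width: 0.0266
```

>>> {"name": "apply_moves", "arguments": {"moves": [[[0,0,-0.3],[0,0,0],0],[[0,0,-0.6],[0,0,0],0],[[0,0,-1.2],[0,0,0],0],[[0,0,-2.2],[0,0,0],0],[[0,0,-3.5],[0,0,0],0],[[0,0,-5],[0,0,0],0],[[0,0,-6.2],[0,0,0],0],[[0,0,-6.8],[0,0,0],0],[[0,0,-7],[0,0,0],0],[[0,0,-7],[0,0,0],0]]}}

```text
time: 11.48
tool_pos: [0.5874, -0.207, 0.1674]
ee_rot: [-3.142, 0.001, 2.803]
wrist_force: [-0.6, -1.1, -1.4]
width: 0.0264
```

>>> {"name": "apply_moves", "arguments": {"moves": [[[-1,0,0],[0,0,0],0],[[-3,0,0],[0,0,0],0],[[-5,0,0],[0,0,0],0],[[-7,0,0],[0,0,0],0],[[-7.8,0,0],[0,0,0],0],[[-8,0,0],[0,0,0],0],[[-8,0,0],[0,0,0],0],[[-8,0,0],[0,0,0],0],[[-8,0,0],[0,0,0],0],[[-8,0,0],[0,0,0],0]]}}

```text
time: 12.32
tool_pos: [0.662, -0.2332, 0.1667]
ee_rot: [3.141, -0.0, 2.803]
wrist_force: [0.6, -0.0, -1.0]
width: 0.0265
```

```bash
python3 - <<'E'
from bench import optics,robot
from h import *
o=robot.get_obs();print(o["tool_pos"],o["ee_rot"],o["width"],o["wrist_force"])
c=optics.get_calibration("wrist")
im=optics.snapshot("wrist")[:,:,::-1].copy()
print(proj(c,[[.5871,-.206,.040],[.5871,-.206,.053]]))
cv2.imwrite("pics/w8.png",np.hstack([cv2.resize(im,(400,300)),cv2.resize(im[55:205,152:352],(400,300),interpolation=cv2.INTER_NEAREST)]))
cv2.imwrite("pics/w8full.png",im)
for d in ([.4619,-.0211],): print(shift(o,[*d,.17]))
E
```

```text
[ 0.66203553 -0.23318156  0.1667454 ] [ 3.14146853e+00 -1.79028930e-05  2.80276910e+00] 0.026483610824390658 [ 0.63673905 -0.0233767  -0.95860975]
[[253.34632165 109.38060667]
 [253.3968632  109.17405122]]
[25.92483496 13.35037531 -0.32333886]
```

View pics/w8.png

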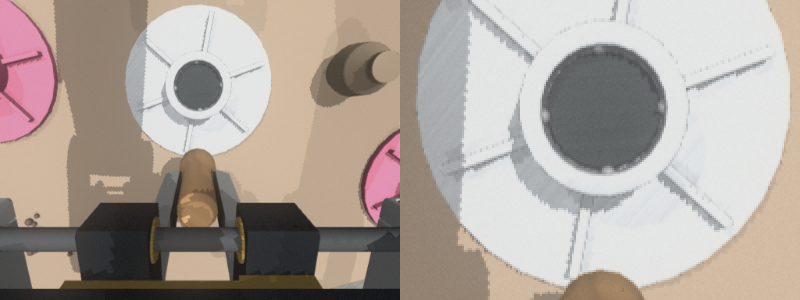

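All four balls show over the cap's rim, so it is home and level. I return the pusher to its original spot.

>>> {"name": "apply_moves", "arguments": {"moves": [[[1.5,0.8,0],[0,0,0],0],[[4,2.1,0],[0,0,0],0],[[7,3.6,0],[0,0,0],0],[[10,5.2,0],[0,0,0],0],[[13,6.7,0],[0,0,0],0],[[16,8.2,0],[0,0,0],0],[[19,9.8,0],[0,0,0],0],[[22,11.3,0],[0,0,0],0],[[24.5,12.6,0],[0,0,0],0],[[25.9,13.3,0],[0,0,0],0]]}}

```text
time: 13.2
tool_pos: [0.46, -0.0198, 0.167]
ee_rot: [3.141, 0.0, 2.804]
wrist_force: [0.1, 0.2, -2.1]
width: 0.0267
```

>>> {"name": "apply_moves", "arguments": {"moves": [[[0,0,1],[0,0,0],0],[[0,0,2.5],[0,0,0],0],[[0,0,4.5],[0,0,0],0],[[0,0,6.5],[0,0,0],0],[[0,0,8],[0,0,0],0],[[0,0,9],[0,0,0],0],[[0,0,9.6],[0,0,0],0],[[0,0,10],[0,0,0],0],[[0,0,10],[0,0,0],0],[[0,0,10],[0,0,0],0]]}}

```text
time: 14.03
tool_pos: [0.4631, -0.0221, 0.0671]
ee_rot: [3.141, 0.001, 2.803]
wrist_force: [-0.2, 0.3, -1.8]
width: 0.0264
```

>>> {"name": "apply_moves", "arguments": {"moves": [[[0,0,0.15],[0,0,0],0],[[0,0,0.3],[0,0,0],0],[[0,0,0.45],[0,0,0],0],[[0,0,0.55],[0,0,0],0],[[0,0,0.65],[0,0,0],0],[[0,0,0.75],[0,0,0],0],[[0,0,0.75],[0,0,0],0],[[0,0,0.75],[0,0,0],0],[[0,0,0.75],[0,0,0],0],[[0,0,0.75],[0,0,0],0]]}}

```text
time: 14.87
tool_pos: [0.4627, -0.0219, 0.0604]
ee_rot: [3.141, 0.001, 2.803]
wrist_force: [-2.1, 0.6, 6.2]
width: 0.0262
```

Foot is on the bench (firm contact). I ease off a little and open.

>>> {"name": "apply_moves", "arguments": {"moves": [[[0,0,-0.05],[0,0,0],0],[[0,0,-0.1],[0,0,0],0],[[0,0,-0.1],[0,0,0],0.3],[[0,0,-0.1],[0,0,0],0.4],[[0,0,-0.1],[0,0,0],0.5],[[0,0,-0.1],[0,0,0],0.6],[[0,0,-0.1],[0,0,0],0.8],[[0,0,-0.1],[0,0,0],1],[[0,0,-0.1],[0,0,0],1],[[0,0,-0.1],[0,0,0],1]]}}

```text
time: 15.7
tool_pos: [0.4625, -0.0219, 0.0599]
ee_rot: [3.141, 0.0, 2.803]
wrist_force: [0.1, 0.7, -0.4]
width: 0.0714
```

>>> {"name": "apply_moves", "arguments": {"moves": [[[0,0,0],[0,0,0],1],[[0,0,0],[0,0,0],1],[[0,0,-0.5],[0,0,0],1],[[0,0,-1.5],[0,0,0],1],[[0,0,-3.5],[0,0,0],1],[[0,0,-6],[0,0,0],1],[[0,0,-9],[0,0,0],1],[[0,0,-12],[0,0,0],1],[[0,0,-14],[0,0,0],1],[[0,0,-15],[0,0,0],1]]}}

```text
time: 16.53
tool_pos: [0.464, -0.0222, 0.2149]
ee_rot: [3.14, 0.007, 2.803]
wrist_force: [-0.6, -0.4, 0.7]
width: 0.094
```

```bash
python3 - <<'E'
from bench import optics,robot
from h import *
o=robot.get_obs();print(o["tool_pos"],o["width"],o["wrist_force"])
w=optics.snapshot("wrist")[:,:,::-1];s=optics.snapshot("scene")[:,:,::-1]
cv2.imwrite("pics/f.png",np.hstack([cv2.resize(w,(400,300)),cv2.resize(s[100:280,180:390],(400,343))[:300]]))
E
```

```text
[ 0.46404456 -0.02217198  0.21486835] 0.09404555364965066 [-0.57160311 -0.36078067  0.67024804]
```

View pics/f.png

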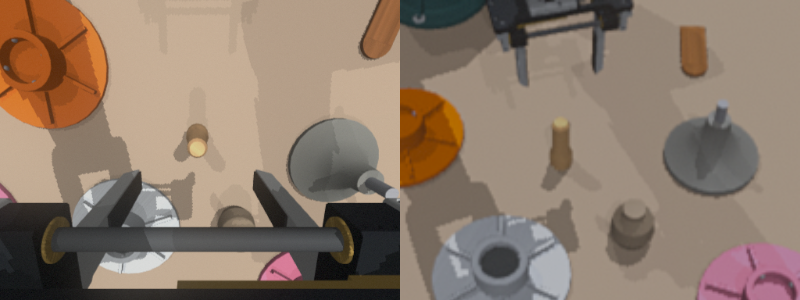

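The pusher stands upright and free, the gripper is clear, and the bystanders look unmoved. I hand the job in.

>>> {"name": "apply_moves", "arguments": {"moves": [[[0,0,0],[0,0,0],1],[[0,0,0],[0,0,0],1],[[0,0,0],[0,0,0],1],[[0,0,0],[0,0,0],1],[[0,0,0],[0,0,0],1],[[0,0,0],[0,0,0],1],[[0,0,0],[0,0,0],1],[[0,0,0],[0,0,0],1],[[0,0,0],[0,0,0],1],[[0,0,0],[0,0,0],1]]}}

```text
time: 17.47
tool_pos: [0.4625, -0.0219, 0.21]
ee_rot: [3.141, 0.0, 2.803]
wrist_force: [-0.0, -0.1, -0.4]
width: 0.0939
```

```bash
python3 -c "
from bench import job
print(job.close_job())"
```

```text
the job is handed in; nothing more can be done
None
```

I gripped the pusher by its handle, pressed the cap home with it, stood the pusher back at its starting spot and handed the job in at about 17.5 s of the 51 s allowed. No verdict was reported.

**Cap:** It gave way and then met a solid stop at TCP height 0.1004 m, the height worked out for fully home. Pressing harder, to about 14 N, did not move it further. The wrist picture afterwards showed all four balls out over its rim, with the cap centred and level by eye.

**Pusher and bystanders:** The last pictures showed the pusher upright and released and the gripper clear. The pedestal, vase and rib looked unmoved; I judged that by eye and did not measure it.

**Disagreements:** The scene camera put the head and the top of the pusher about 6 mm further out in x than the top and wrist cameras, so I went by those two, which agreed to about 2 mm. My first colour thresholds for the cap and pusher also failed. I corrected the cap fit and read the top of the pusher off zoomed pictures instead.

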